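# Nip up the vice's loose hold-down screw

### The job

The black hold-down screw of the bench vice has worked loose. Take the yellow-handled 14 mm T-key from the stand, seat it fully home in the black screw's hex socket, feeling it in gently, and only then turn the screw clockwise until it comes up against its stop, without straining it. Draw the key out and stand it back in the hole it came from, leaving the other things on the table where they are.

Things in the scene. Friction and masses are not known exactly. Their poses are not given: they have to be found in the camera images.
- key14: yellow-handled 14 mm T-handle hex key, 280 g, upright in a stand hole. Origin: centre of the tip's end; z up the shaft. Handle 88 (x) x 20 (y) x 30 mm high, centred 150 mm above the tip. Ferrule 19 mm diameter at 127 to 135 mm. Shaft 14 mm across flats, corners on +-x; the last 2 mm is 10 mm across flats, so the tip drops about 4 mm into the socket at any angle
- lug_seat (a point): axis of the vice lug's hole with the loose black screw (the vice's +x, -y lug), at the level of the screw head's top, 51 mm above the table; z up. The screw's axis may be 1 mm off this point. Head 24 mm diameter, 16 mm high; hex socket 14.8 mm across flats, 10 mm deep, mouth countersunk 45 deg, 2 mm deep. Angle of the hexagon not measured: see or feel it; the key enters only within about 5 deg
- screw (a joint): turn of the black screw, rad, growing clockwise from above. Starts loose between 0 and 0.35; hard stop (tight) at 1.2, where the torque climbs steeply: 0.3 to 0.5 N m there is tight enough. Until then it turns against 0.09 to 0.14 N m; it stays where it is left. Key play in the socket 5 deg each way. The head neither rises nor sinks. Says nothing of the socket's angle in the room, which repeats every 60 deg
- vice: blue 110 mm bench vice on a plywood board 280 x 260 x 18 mm, all fixed; spindle and bar handle towards -x. Origin: centre of the board's underside. Highest part 136 mm above the table. Lugs with hold-down screws at x +-56, y +-88 mm; the jaws are 110 mm wide in y, so the screw axes stand 33 mm clear of them. The other three screws are bright steel and tight
- stand: wooden key stand, 66 (x) x 226 (y) x 50 mm high, fixed, its long side pointing away from the robot. Origin: centre of the underside. Three round holes of 19 mm diameter at y = -80, 0 and +80 mm, 44 mm deep, chamfered 2 mm at the mouth; which key stands in which hole varies
- key12: red-handled 12 mm T-key, as the yellow one but for the shaft; stands in another hole of the stand; leave it
- key10: green-handled 10 mm T-key, as the yellow one but for the shaft; stands in another hole of the stand; leave it
- dropper_a: amber dropper bottle with black cap, 32 mm diameter, 85 mm high, loose, origin under its centre; leave it
- dropper_b: dark dropper bottle with black cap, 32 mm diameter, 85 mm high, loose, origin under its centre; leave it
- mould_tray: grey open tray, 100 (x) x 140 (y) x 22 mm, loose, origin under its centre; leave it
- phone: black phone lying flat, 76 (x) x 158 (y) x 9 mm, loose, origin under its centre; leave it
- bead_jar: glass jar with wooden cap, 64 mm diameter, 75 mm high, loose, origin under its centre; leave it
There are look-alikes about, which are no part of the job. What is shaped like the key14 but pink or white is not meant.

How it is judged (in metres and radians):
On the way, in this order (a step that is already met when the one before it is completed fails the run):
1. key seated fully home in the black screw's socket, before the screw has been turned (z of key14 in the frame of lug_seat below -0.009 m and horizontal distance between key14 and lug_seat below 0.004 m and angle between key14's own z axis and vertical below 0.1 rad and value of joint screw below 0.5 rad), for 0.2 s.
2. screw turned clockwise up to its stop with the key fully home (z of key14 in the frame of lug_seat below -0.009 m and horizontal distance between key14 and lug_seat below 0.004 m and angle between key14's own z axis and vertical below 0.1 rad and value of joint screw above 1.12 rad), for 0.2 s.
At the end, for the whole second after the job is handed in: The black screw is tight (joint above 1.12 of 1.2 rad); the yellow key stands at rest in the hole it came from (tip within 10 mm of its start, tilt under 0.15 rad); the other keys, bottles, tray, phone and jar lie within 30 mm of where they were (value of joint screw above 1.12 rad and distance of key14 from where it was at the start of the episode below 0.01 m and angle between key14's own z axis and vertical below 0.15 rad and linear speed of key14 below 0.03 m/s and distance of each of key12, key10, dropper_a, dropper_b, mould_tray, phone, bead_jar from where it was at the start of the episode below 0.03 m); the robot touches nothing.
It fails at once if the screw is turned while the key is not fully home in its socket (tip less than 8 mm below the head's top) ((velocity of joint screw above 0.2 rad/s or velocity of joint screw below -0.2 rad/s) and not (z of key14 in the frame of lug_seat below -0.008 m and horizontal distance between key14 and lug_seat below 0.005 m)).
It fails at once if the key is forced against the screw with more than 25 N before it is fully home (contact force between key14 and screw above 25 N and z of key14 in the frame of lug_seat above -0.008 m).
It fails at once if the key strains the screw, by pressing or by overtightening, with more than 220 N of contact force in all (contact force between key14 and screw above 220 N).
It fails at once if the key is driven against the vice with more than 20 N (contact force between key14 and vice above 20 N).
It fails at once if another thing on the table is displaced by more than 40 mm (distance of any of key12, key10, dropper_a, dropper_b, mould_tray, phone, bead_jar from where it was at the start of the episode above 0.04 m).
It also fails if it takes over 64 s, if anything falls off the work surface, if the arm or the gripper's body presses on something with over 40 N, if the wrist force passes 120 N, or if a joint passes its speed limit or range.

### The arm

A 6-joint arm with a two-finger parallel gripper is mounted at the origin on the work surface. World frame = base frame: x ahead of the robot, y to its left, z up, the work surface at z = 0. Lengths are in m, angles in degrees, forces in N, time in s.
With the tool pointing down it reaches from about 0.4 to 0.825 m from the base axis. Payload 7 kg.
Tool frame: the origin (TCP) lies on the centre line of the jaws, within the pads' length; the fingertips stand 22 mm ahead of it and the grasp point (between the pads) lies 3 mm ahead of it; z points along the fingers, y is the line along which they close (so a half turn about z gives the same grasp; the last joint's range is limited). The gripper opens to 88 mm and grips with 3 to 60 N. Pads are 19 mm wide; open, the fingers measure 130 mm over their backs; the gripper's body (78 mm by 193 mm) begins 47 mm behind the grasp point.
Start: joints at [-59.926, 20.546, 0.682, 0, -70.136, -16.507], TCP at [0.158, -0.656, 0.249] pointing down, gripper open.
Joint ranges: [-176.03, 176.03], [-82.01, 121.73], [-58.28, 71.71], [-173.87, 95.51], [-174.79, -0.11], [-173.66, 173.66]. Speed limits (degrees/s): [136.94, 136.94, 172.46, 180, 180, 180].

### API

Orientations are given as [roll, pitch, yaw] about the fixed x, y, z axes, in that order (R = Rz(yaw) Ry(pitch) Rx(roll)).
In Python, from plant import get_state, cams, r gives the robot as it stands.
- The arm moves only by the tool apply_moves, never from a script. Its argument "targets" is a list of rows, each an object with "dp": the shift along the world's x, y, z in m, a list of three; "yaw": the turn about the world's z in degrees. In form: [{"dp": [x, y, z], "yaw": yaw}, ...]. A call has 1 to 20 rows; each row is the pose to reach, as a shift and turn from the pose commanded when the call began; what a row does not reach only later rows make up. A row lasts 1/12 s, in which the tool goes at most 41.7 mm and 7.16 degrees, less where a joint would pass 70% of its speed; a pose out of reach is approached as far as the arm can. A call with a gripper value outside its range is refused whole. "grip" is the gripper command: -1 is fully open, 1 is shut, values between are in proportion, set as the call begins (left out, the last holds). The fingers move at their own pace and stop on an object; "squeeze" is the grip in N (left out, the last holds). Time passes only in rows, so rows that repeat a pose let the fingers close. It gives the time, the measured TCP pose, the force, the opening and the grip force at its end, in the units of the state.
- get_state(): the state, without advancing time (a new reading comes with each control period).
- cams.capture(name): name is "scene" or "top" or "wrist"; returns a dict with "image" (384x512x3 uint8, red, green, blue), "range_z" (384x512 float32, m along the optical axis (not along the pixel's ray), 0 where there is no reading), "fx", "fy", "cx", "cy" (pixels), "R" (3x3) and "t" (3): a world point X has camera coordinates R X + t; the wrist camera has in their place "T_tool_cam" (4x4, takes a point from camera to tool coordinates, whose origin is the TCP and whose axes are the flange's). Camera axes: x right, y down, z forward; pixel columns grow to the right and rows downward; lengths in m; the calibration is good to about 2 mm. The wrist camera is an equidistant fisheye: a pixel r from the principal point sees the ray r / f radians off the axis. A picture is of the moment at which its call begins: read the wrist's pose just before it.
- r.close_job(): hands the job in; it is judged then, once.
The state is a dict: "time_s": time; "joints": joint angles; "qd": joint speeds; "joint_torque": joint torques, N m; "tcp_pos": TCP position; "eef_rot": TCP orientation; "contact_force": force on the tool from outside, world axes, zero at the start; "moment": the same for the moment, N m; "gripper_width": finger opening in m; "gripper_force": force on a finger pad.
Only numpy, scipy, OpenCV 4.12 (cv2) and the standard library are available. Lean on these libraries where they do the work, as an engineer would, in place of code of your own. Each camera call takes 0.05 s, during which the arm holds its last target. There are 200 camera calls.

## Working session

There is one attempt and no reset: what is moved stays moved. The work goes in short steps, Python scripts to look and compute and a tool call to move; the robot and the scene stay as the last step left them, time stands still between calls to the robot, and variables do not carry over. Pictures are saved under pics/ and viewed, at most 10 in all, crops included, and the job is handed in when it is done.

Besides the shell and the picture viewer there is one more tool, called after "Emit:" as name(argument=value, ...) on one line, values as JSON. apply_moves: Moves the arm, as the interface text tells. Its arguments: {"type":"object","properties":{"targets":{"type":"array","items":{"type":"object","properties":{"dp":{"type":"array","items":{"type":"number"}},"yaw":{"type":"number"}}}},"grip":{"type":"number"},"squeeze":{"type":"number"}},"required":["targets"]}

```bash
mkdir -p pics; ls; python3 - <<'E'
from plant import get_state,cams,r
import cv2,numpy as np
print(get_state())
for n in("scene","top"):
    c=cams.capture(n); cv2.imwrite(f"pics/{n}0.png",cv2.resize(c["image"][:,:,::-1],(800,600),interpolation=cv2.INTER_CUBIC))
    np.savez(f"{n}0.npz",**c)
    print(n,c["fx"],c["cx"],c["cy"],c["R"],c["t"])
E
```

```text
pics
{'time_s': 0.0, 'joints': array([-5.99255218e+01,  2.05901806e+01,  6.34512763e-01, -2.14666075e-02,
       -7.01346523e+01, -1.65064968e+01]), 'qd': array([-0.08194693, -0.06826451,  0.09912808, -0.0057946 ,  0.00387272,
        0.08448045]), 'joint_torque': array([-9.62744116e-05, -5.82723212e+01,  2.93048126e+01,  6.99700847e+00,
        6.94215763e-03, -1.88081517e-04]), 'tcp_pos': array([ 0.15823235, -0.65573381,  0.24763819]), 'eef_rot': array([ 1.79907668e+02, -6.31635756e-03, -1.66439324e+02]), 'contact_force': array([0.68336689, 0.5106625 , 0.57201214]), 'moment': array([-0.02571741, -0.00291014, -0.01582272]), 'gripper_force': 0.0, 'gripper_width': 0.08770228005665731}
scene 390.56118065140936 251.27496444007633 190.1732504261404 [[ 0.85060853  0.52579684  0.0016746 ]
 [ 0.41496997 -0.66935553 -0.61624922]
 [-0.32290099  0.52488175 -0.78754943]] [-0.42643247 -0.14702061  1.27330848]
top 421.34274580263775 263.15784981462673 190.4595867076112 [[-0.00357896 -0.99997721 -0.0057239 ]
 [-0.98928961  0.00437585 -0.14590038]
 [ 0.14592211  0.00514043 -0.98928273]] [0.02364495 0.50298623 1.45361994]
```

View pics/scene0.png

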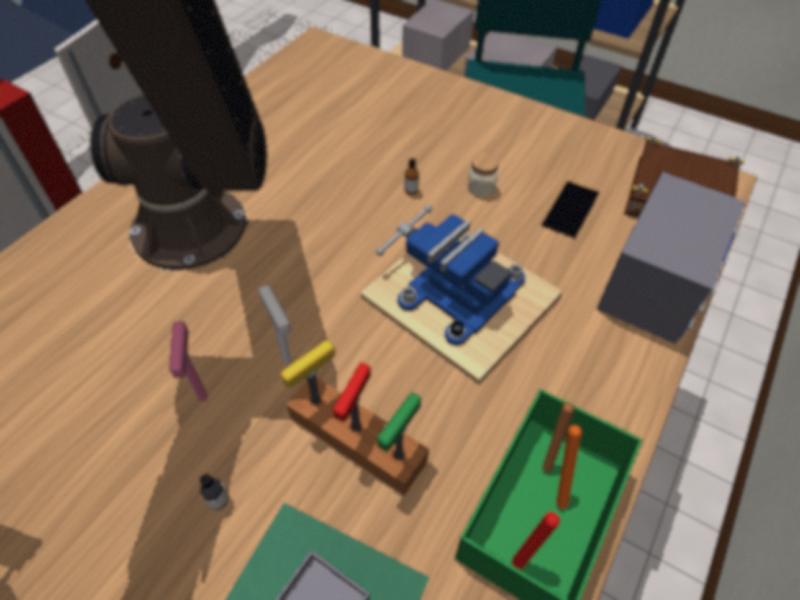

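View pics/top0.png

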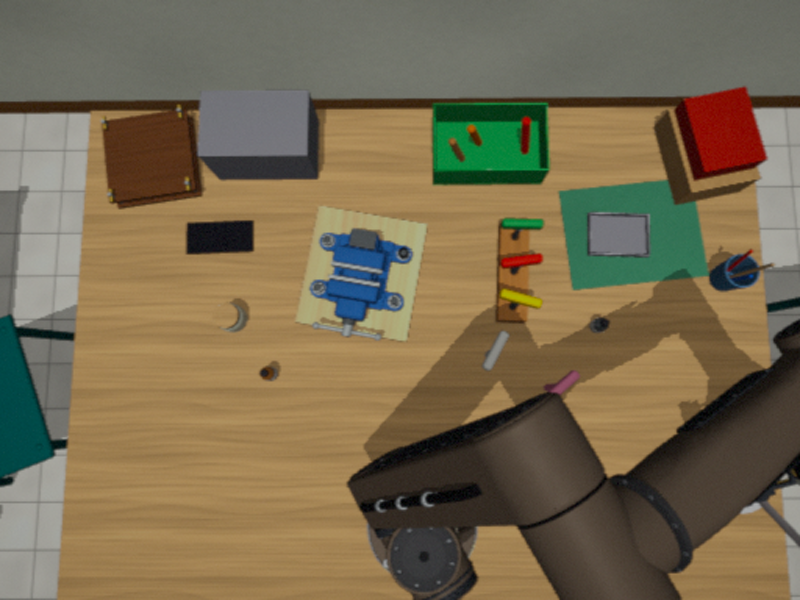

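Scene: the yellow T-key is at (307,362), with the red, green, white/grey (275,315) and pink (180,350) keys nearby. The black screw is at (457,328). In the top view the yellow handle is at (521,298), red (521,261), green (522,224), white (496,350), pink (563,383) and the black screw (404,253). I choose the yellow one in the stand, and will check it in a close crop.

```bash
cat > h.py <<'E'
import numpy as np,cv2
def unproj(c,u,v,z):
    p=np.array([(u-c["cx"])/c["fx"]*z,(v-c["cy"])/c["fy"]*z,z]); return c["R"].T@(p-c["t"])
def ray(c,u,v):
    d=c["R"].T@np.array([(u-c["cx"])/c["fx"],(v-c["cy"])/c["fy"],1]); return -c["R"].T@c["t"],d/np.linalg.norm(d)
def tri(r1,r2):
    A=np.stack([r1[1],-r2[1]],1); s=np.linalg.lstsq(A,r2[0]-r1[0],rcond=None)[0]
    a=r1[0]+s[0]*r1[1]; b=r2[0]+s[1]*r2[1]; return (a+b)/2,np.linalg.norm(a-b)
E
python3 - <<'E'
from h import *
S=dict(np.load("scene0.npz"));T=dict(np.load("top0.npz"))
k=512/800
R={}
for nm,c,(u,v) in(("S",S,(307,362)),("T",T,(521,298))):
    h=cv2.cvtColor(c["image"],cv2.COLOR_RGB2HSV); m=((h[...,0]>20)&(h[...,0]<33)&(h[...,1]>180)&(h[...,2]>80)).astype(np.uint8)
    w=np.zeros_like(m); u0,v0=int(u*k),int(v*k); w[v0-25:v0+25,u0-25:u0+25]=1; m*=w
    vs,us=np.nonzero(m); z=c["range_z"][vs,us]; P=np.array([unproj(c,a,b,d) for a,b,d in zip(us,vs,z) if d>0])
    print(nm,len(us),us.mean(),vs.mean(),np.median(P,0),P.min(0),P.max(0)); top=P[P[:,2]>np.percentile(P[:,2],60)]
    print("  rect",cv2.minAreaRect(P[:,:2].astype(np.float32)),cv2.minAreaRect(top[:,:2].astype(np.float32)))
    R[nm]=ray(c,us.mean(),vs.mean())
print(tri(R["S"],R["T"]))
print("screw",tri(ray(S,457*k,328*k),ray(T,404*k,253*k)))
for nm,c,(u,v) in(("S",S,(457,328)),("T",T,(404,253))):
    print(unproj(c,u*k,v*k,np.median(c["range_z"][int(v*k)-1:int(v*k)+2,int(u*k)-1:int(u*k)+2])))
# vice board corners from top
for n,(u,v) in dict(b1=(319,207),b2=(427,224),b3=(407,341),b4=(297,322),sA=(328,240),sB=(318,288),sC=(394,301)).items():
    o,d=ray(T,u*k,v*k); zz=.018 if n[0]=='b' else .051; print(n,o+d*(zz-o[2])/d[2])
# crop
c=S;u0,v0=int(330*k),int(370*k);im=c["image"][v0-60:v0+60,u0-80:u0+80,::-1]; cv2.imwrite("pics/crop1.png",cv2.resize(im,(640,480),interpolation=cv2.INTER_CUBIC))
E
```

```text
S 250 197.504 233.028 [ 0.4905128  -0.20960112  0.168288  ] [ 0.47005553 -0.24998088  0.15127764] [ 0.50522987 -0.17308419  0.17454054]
  rect ((0.4877456724643707, -0.21112748980522156), (0.08079899102449417, 0.01655356027185917), 74.5252456665039) ((0.48710545897483826, -0.2106623351573944), (0.07779721170663834, 0.014378105290234089), 73.94322967529297)
T 193 332.7564766839378 190.54922279792746 [ 0.48246136 -0.20343201  0.16917395] [ 0.46435077 -0.24562347  0.04755745] [ 0.51976597 -0.16256093  0.17543128]
  rect ((0.4944317638874054, -0.20808491110801697), (0.08587213605642319, 0.04399360716342926), 74.20245361328125) ((0.48297119140625, -0.20470355451107025), (0.08370984345674515, 0.017699014395475388), 73.70781707763672)
(array([ 0.48455746, -0.20569406,  0.15300404]), np.float64(0.00029803044415754046))
screw (array([0.60718612, 0.03879401, 0.04016602]), np.float64(0.00394211843326588))
[0.60836159 0.04093979 0.03902476]
[0.60535344 0.03762978 0.04104177]
b1 [0.72135245 0.23692261 0.018     ]
b2 [ 0.67913536 -0.01576118  0.018     ]
b3 [0.40626258 0.03159177 0.018     ]
b4 [0.45070208 0.28262195 0.018     ]
sA [0.6341988  0.21021179 0.051     ]
sB [0.52374312 0.23107695 0.051     ]
sC [0.49345794 0.06010122 0.051     ]
```

View pics/crop1.png

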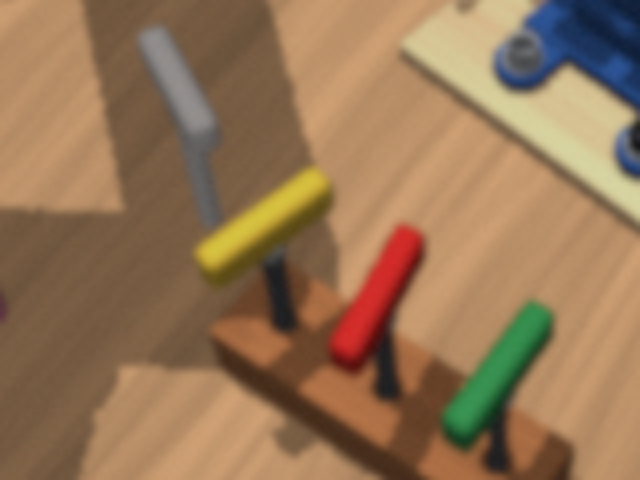

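The crop confirms the yellow key: upright in the nearest stand hole, handle ~(0.485, -0.206), its axis ~74° from x. Next is a hover and wrist look.

Emit:
apply_moves(targets=[{"dp":[0.03,0.04,0.05],"yaw":7},{"dp":[0.327,0.45,0.09],"yaw":60},{"dp":[0.327,0.45,0.09],"yaw":60},{"dp":[0.327,0.45,0.09],"yaw":60},{"dp":[0.327,0.45,0.09],"yaw":60},{"dp":[0.327,0.45,0.09],"yaw":60},{"dp":[0.327,0.45,0.09],"yaw":60},{"dp":[0.327,0.45,0.09],"yaw":60},{"dp":[0.327,0.45,0.09],"yaw":60},{"dp":[0.327,0.45,0.09],"yaw":60},{"dp":[0.327,0.45,0.09],"yaw":60},{"dp":[0.327,0.45,0.09],"yaw":60},{"dp":[0.327,0.45,0.09],"yaw":60},{"dp":[0.327,0.45,0.09],"yaw":60},{"dp":[0.327,0.45,0.09],"yaw":60},{"dp":[0.327,0.45,0.09],"yaw":60},{"dp":[0.327,0.45,0.09],"yaw":60},{"dp":[0.327,0.45,0.09],"yaw":60}], grip=0.1)

```text
time_s: 1.6
tcp_pos: [0.4847, -0.2067, 0.3382]
eef_rot: [180.0, -0.0, -106.5]
contact_force: [-0.1, -1.0, 0.3]
gripper_width: 0.0395
gripper_force: 0.0
```

```bash
cat >> h.py <<'E'
from scipy.spatial.transform import Rotation as Ro
def wcap(tag):
    from plant import get_state,cams
    s=get_state(); c=cams.capture("wrist")
    T=np.eye(4); T[:3,:3]=Ro.from_euler("xyz",s["eef_rot"],degrees=True).as_matrix(); T[:3,3]=s["tcp_pos"]
    c["Twc"]=T@c["T_tool_cam"]; np.savez(tag+".npz",**c); print(s["time_s"],s["tcp_pos"].round(4),s["eef_rot"].round(2),s["joints"].round(0)); return c
def wray(c,u,v):
    x,y=(u-c["cx"])/c["fx"],(v-c["cy"])/c["fy"]; th=np.hypot(x,y)+1e-12
    d=np.array([np.sin(th)*x/th,np.sin(th)*y/th,np.cos(th)]); return c["Twc"][:3,3],c["Twc"][:3,:3]@d
def wpix(c,X):
    p=np.linalg.inv(c["Twc"])@np.r_[X,1]; rr=np.hypot(p[0],p[1]); th=np.arctan2(rr,p[2])
    return c["cx"]+c["fx"]*th*p[0]/rr, c["cy"]+c["fy"]*th*p[1]/rr
E
python3 - <<'E'
from h import *
c=wcap("w1"); print(c["T_tool_cam"].round(4),c["fx"],c["cx"],c["cy"]); print(wpix(c,np.array([.485,-.206,.171])))
cv2.imwrite("pics/w1.png",cv2.resize(c["image"][:,:,::-1],(800,600)))
E
```

```text
1.6 [ 0.4847 -0.2067  0.3382] [ 1.7996e+02 -1.0000e-02 -1.0648e+02] [ -2.   4.  -9.  -0. -77. -15.]
[[-3.000e-04 -9.563e-01 -2.924e-01  7.780e-02]
 [ 1.000e+00 -2.000e-04 -2.000e-04 -3.000e-04]
 [ 1.000e-04 -2.924e-01  9.563e-01 -1.361e-01]
 [ 0.000e+00  0.000e+00  0.000e+00  1.000e+00]] 297.3186396354542 255.62244544594463 195.24881169282432
(np.float64(255.76425821867863), np.float64(182.35197810910677))
```

View pics/w1.png

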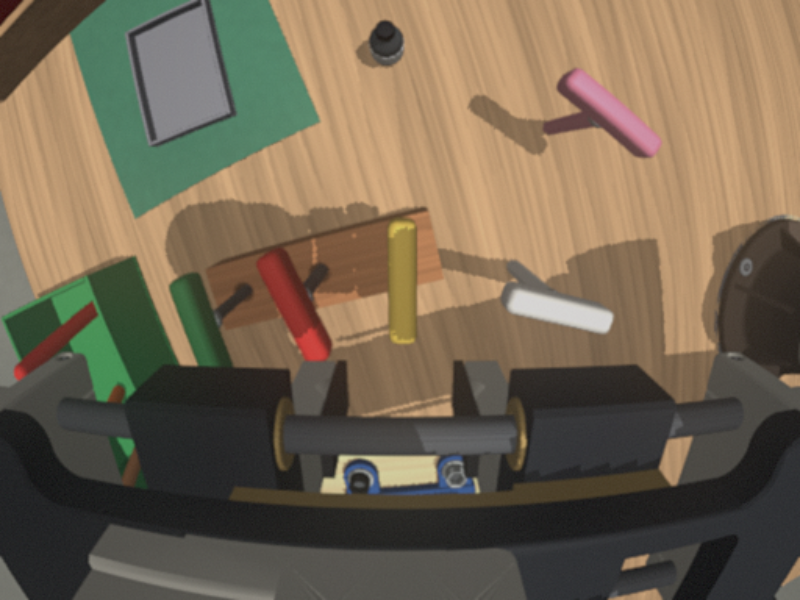

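The yellow handle runs (403,222)–(403,340), centred under the gripper and parallel to tool x. The white key (560,310) and red key (295,305) clear the fingers if I open them only partly. Before grasping I'll take a close look at the screw socket.

Emit:
apply_moves(targets=[{"dp":[0.04,0.1,-0.04],"yaw":7},{"dp":[0.089,0.215,-0.08],"yaw":150},{"dp":[0.089,0.215,-0.08],"yaw":150},{"dp":[0.089,0.215,-0.08],"yaw":150},{"dp":[0.089,0.215,-0.08],"yaw":150},{"dp":[0.089,0.215,-0.08],"yaw":150},{"dp":[0.089,0.215,-0.08],"yaw":150},{"dp":[0.089,0.215,-0.08],"yaw":150},{"dp":[0.089,0.215,-0.08],"yaw":150},{"dp":[0.089,0.215,-0.08],"yaw":150},{"dp":[0.089,0.215,-0.08],"yaw":150},{"dp":[0.089,0.215,-0.08],"yaw":150},{"dp":[0.089,0.215,-0.08],"yaw":150},{"dp":[0.089,0.215,-0.08],"yaw":150},{"dp":[0.089,0.215,-0.1],"yaw":150},{"dp":[0.089,0.215,-0.13],"yaw":150},{"dp":[0.089,0.215,-0.16],"yaw":150},{"dp":[0.089,0.215,-0.19],"yaw":150},{"dp":[0.089,0.215,-0.21],"yaw":150},{"dp":[0.089,0.215,-0.22],"yaw":150}])

```text
time_s: 3.32
tcp_pos: [0.5724, 0.0071, 0.1154]
eef_rot: [-179.9, 0.2, 36.9]
contact_force: [-0.7, 1.0, -0.1]
gripper_width: 0.0394
gripper_force: 0.0
```

Emit:
apply_moves(targets=[{"dp":[0,0,0],"yaw":10},{"dp":[0,0,0],"yaw":10},{"dp":[0,0,0],"yaw":10}])

```text
time_s: 3.57
tcp_pos: [0.5741, 0.0076, 0.1182]
eef_rot: [-180.0, 0.0, 46.7]
contact_force: [0.0, -0.1, -0.3]
gripper_width: 0.0394
gripper_force: 0.0
```

```bash
python3 - <<'E'
from h import *
c=wcap("w2"); X=np.array([.606,.039,.051]); u,v=wpix(c,X); print(u,v)
# refined yellow handle from w1
w=dict(np.load("w1.npz")); h=cv2.cvtColor(w["image"],cv2.COLOR_RGB2HSV); m=((h[...,0]>20)&(h[...,0]<33)&(h[...,1]>150)&(h[...,2]>60)).astype(np.uint8)
k=np.zeros_like(m);k[138:222,244:272]=1;m*=k; vs,us=np.nonzero(m)
P=[]
for a,b in zip(us,vs):
    o,d=wray(w,a,b); P.append((o+d*(.171-o[2])/d[2])[:2])
print("yellow",cv2.minAreaRect(np.array(P,np.float32)),np.mean(P,0))
u0,v0=int(u),int(v); im=c["image"][v0-36:v0+36,u0-48:u0+48,::-1]; print("crop origin",u0-48,v0-36)
im=cv2.resize(im,(768,576),interpolation=cv2.INTER_CUBIC); im=np.clip(im.astype(float)*1.6,0,255).astype(np.uint8); cv2.imwrite("pics/w2.png",im)
E
```

```text
3.5667 [0.5741 0.0076 0.1182] [-1.7998e+02  5.0000e-02  4.6680e+01] [ 20.  18. -22.   0. -50. 116.]
258.6044289986806 158.99071618945416
yellow ((0.4832925796508789, -0.20675542950630188), (0.08310189098119736, 0.016586530953645706), 74.47627258300781) [ 0.48785268 -0.19758618]
crop origin 210 122
```

View pics/w2.png

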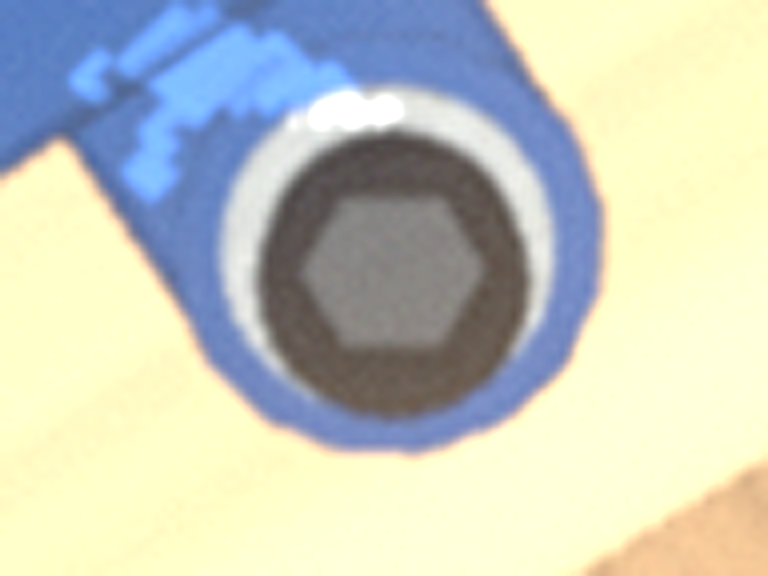

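The crop shows the black head, centre ≈(393,274), with a gray hex socket: corners at (302,271), (485,269), (342,196), (442,196), (440,348), (345,348). I'll fit it numerically.

```bash
python3 - <<'E'
from h import *
c=dict(np.load("w2.npz")); ox,oy=210,122
im=c["image"][oy:oy+72,ox:ox+96].astype(float).mean(2)
im=cv2.GaussianBlur(cv2.resize(im,None,fx=8,fy=8,interpolation=cv2.INTER_CUBIC).astype(np.float32),(9,9),0)
print([im[271,x] for x in(285,393,510)],im[275,240])
def proj(px,z):
    out=[]
    for x,y in px:
        o,d=wray(c,(x+.5)/8-.5+ox,(y+.5)/8-.5+oy); out.append((o+d*(z-o[2])/d[2])[:2])
    return np.array(out)
hexv,ringv=im[271,393],im[271,285]
m=(im>(hexv+ringv)/2).astype(np.uint8); n,l=cv2.connectedComponents(m); h=(l==l[271,393]).astype(np.uint8)
ct=max(cv2.findContours(h,cv2.RETR_EXTERNAL,cv2.CHAIN_APPROX_NONE)[0],key=cv2.contourArea)[:,0]
for z in(.051,.049,.041):
    P=proj(ct,z); ctr=P.mean(0); A=abs(cv2.contourArea(P.astype(np.float32)))
    q=P-ctr; seg=np.roll(q,-4,0)-np.roll(q,4,0); L=np.linalg.norm(seg,axis=1); a=np.arctan2(seg[:,1],seg[:,0])
    edge=np.degrees(np.angle((L*np.exp(6j*a)).sum())/6); print("hex z",z,ctr,"AF mm",1e3*np.sqrt(A/0.866),"edge dir mod60",edge)
d=(im<hexv*.5+im[275,240]*.5).astype(np.uint8)
# head outer
t=(ringv+im[275,240])/2; 
rays=[]
for a in np.radians(np.arange(0,360,5)):
    for rr in range(100,190):
        x,y=393+rr*np.cos(a),271+rr*np.sin(a)
        if im[int(y),int(x)]>t: rays.append((x,y));break
P=proj(rays,.051); e=cv2.fitEllipse(P.astype(np.float32)*1000); print("head",e)
E
```

```text
[np.float32(54.073105), np.float32(82.98159), np.float32(54.78148)] 146.10594
hex z 0.051 [0.60767202 0.04075473] AF mm 13.509554038584636 edge dir mod60 17.253848931816268
hex z 0.049 [0.60746115 0.04050314] AF mm 13.642525399922723 edge dir mod60 17.253848931815977
hex z 0.041 [0.60661767 0.03949678] AF mm 14.174403274838163 edge dir mod60 17.253848931816208
head ((606.598388671875, 39.16391372680664), (23.804372787475586, 28.932167053222656), 145.46897888183594)
```

Hex corners are at 17.3° + 60k, and the handle is at 74.5°, so only about +3° of turn is needed. Now to the key.

Emit:
apply_moves(targets=[{"dp":[0,0,0.04],"yaw":-7},{"dp":[0,0,0.08],"yaw":-14},{"dp":[-0.02,-0.04,0.11],"yaw":-152},{"dp":[-0.09,-0.214,0.14],"yaw":-152},{"dp":[-0.09,-0.214,0.14],"yaw":-152},{"dp":[-0.09,-0.214,0.14],"yaw":-152},{"dp":[-0.09,-0.214,0.14],"yaw":-152},{"dp":[-0.09,-0.214,0.14],"yaw":-152},{"dp":[-0.09,-0.214,0.14],"yaw":-152},{"dp":[-0.09,-0.214,0.14],"yaw":-152},{"dp":[-0.09,-0.214,0.14],"yaw":-152},{"dp":[-0.09,-0.214,0.14],"yaw":-152},{"dp":[-0.09,-0.214,0.14],"yaw":-152},{"dp":[-0.09,-0.214,0.14],"yaw":-152},{"dp":[-0.09,-0.214,0.14],"yaw":-152},{"dp":[-0.09,-0.214,0.14],"yaw":-152},{"dp":[-0.09,-0.214,0.14],"yaw":-152},{"dp":[-0.09,-0.214,0.14],"yaw":-152},{"dp":[-0.09,-0.214,0.14],"yaw":-152},{"dp":[-0.09,-0.214,0.14],"yaw":-152}])

```text
time_s: 5.28
tcp_pos: [0.484, -0.2057, 0.2589]
eef_rot: [-180.0, 0.0, -96.8]
contact_force: [-0.0, 0.1, -0.1]
gripper_width: 0.0393
gripper_force: 0.0
```

```bash
python3 - <<'E'
from h import *
from scipy.optimize import least_squares
c=dict(np.load("w2.npz")); ox,oy=210,122
im=c["image"][oy:oy+72,ox:ox+96].astype(float).mean(2)
im=cv2.GaussianBlur(cv2.resize(im,None,fx=8,fy=8,interpolation=cv2.INTER_CUBIC).astype(np.float32),(9,9),0)
P=[]
for a in np.radians(np.arange(20,161,5)):
    pr=np.array([im[int(271+r*np.sin(a)),int(393+r*np.cos(a))] for r in range(105,175)]); r=105+np.argmax(np.gradient(pr))
    o,d=wray(c,(393.5+r*np.cos(a))/8-.5+ox,(271.5+r*np.sin(a))/8-.5+oy); P.append((o+d*(.051-o[2])/d[2])[:2])
P=np.array(P)
for f in(lambda x:np.hypot(*(P-x).T)-.012,):
    s=least_squares(f,[.606,.039],loss="soft_l1",f_scale=3e-4); print("head centre",s.x,1e3*np.abs(s.fun).max())
w=wcap("w3"); h=cv2.cvtColor(w["image"],cv2.COLOR_RGB2HSV); m=((h[...,0]>20)&(h[...,0]<33)&(h[...,1]>150)&(h[...,2]>60)).astype(np.uint8)
u,v=map(int,wpix(w,np.array([.484,-.2065,.171]))); print(u,v); k=np.zeros_like(m);k[v-60:v+60,u-25:u+25]=1;m*=k
n,l,st,_=cv2.connectedComponentsWithStats(m); i=1+np.argmax(st[1:,4]); print(st[i]); vs,us=np.nonzero(l==i); Q=[]
for a,b in zip(us,vs):
    o,d=wray(w,a,b); Q.append((o+d*(.171-o[2])/d[2])[:2])
print("yellow",cv2.minAreaRect(np.array(Q,np.float32)))
E
```

```text
head centre [0.60703287 0.03999518] 2.4094400728360728
5.2833 [ 0.484  -0.2057  0.2589] [-1.7996e+02  1.0000e-02 -9.6830e+01] [ -2.   6. -17.  -0. -67.  -5.]
256 205
[250 243  11  10  28]
yellow ((0.48829424381256104, -0.16863420605659485), (0.010699590668082237, 0.004614966455847025), 34.372188568115234)
```

Emit:
apply_moves(targets=[{"dp":[0,-0.001,-0.02],"yaw":-6},{"dp":[0,-0.001,-0.04],"yaw":-8.7},{"dp":[0,-0.001,-0.06],"yaw":-8.7},{"dp":[0,-0.001,-0.08],"yaw":-8.7},{"dp":[0,-0.001,-0.09],"yaw":-8.7},{"dp":[0,-0.001,-0.098],"yaw":-8.7},{"dp":[0,-0.001,-0.098],"yaw":-8.7}])

```text
time_s: 5.92
tcp_pos: [0.4836, -0.2063, 0.1595]
eef_rot: [179.9, -0.0, -105.0]
contact_force: [-1.2, -0.4, 0.2]
gripper_width: 0.0395
gripper_force: 0.0
```

Emit:
apply_moves(targets=[{"dp":[0,0,0],"yaw":0},{"dp":[0,0,0],"yaw":0},{"dp":[0,0,0],"yaw":0},{"dp":[0,0,0],"yaw":0},{"dp":[0,0,0],"yaw":0},{"dp":[0,0,0],"yaw":0},{"dp":[0,0,0],"yaw":0}], grip=1, squeeze=50)

```text
time_s: 6.5
tcp_pos: [0.4846, -0.2062, 0.1614]
eef_rot: [-179.9, -0.0, -104.9]
contact_force: [-2.5, 1.4, 6.3]
gripper_width: 0.0199
gripper_force: 49.8
```

Emit:
apply_moves(targets=[{"dp":[0,0,0.02],"yaw":0},{"dp":[0,0,0.05],"yaw":0},{"dp":[0,0,0.08],"yaw":0},{"dp":[0,0,0.11],"yaw":0},{"dp":[0,0.03,0.14],"yaw":0},{"dp":[0,0.06,0.14],"yaw":0},{"dp":[0.02,0.09,0.14],"yaw":1},{"dp":[0.04,0.12,0.14],"yaw":2},{"dp":[0.06,0.15,0.13],"yaw":2.2},{"dp":[0.08,0.18,0.12],"yaw":2.2},{"dp":[0.1,0.21,0.11],"yaw":2.2},{"dp":[0.115,0.235,0.1],"yaw":2.2},{"dp":[0.123,0.246,0.09],"yaw":2.2},{"dp":[0.123,0.246,0.08],"yaw":2.2},{"dp":[0.123,0.246,0.075],"yaw":2.2},{"dp":[0.123,0.246,0.075],"yaw":2.2},{"dp":[0.123,0.246,0.075],"yaw":2.2}])

```text
time_s: 7.92
tcp_pos: [0.6068, 0.0389, 0.2356]
eef_rot: [180.0, -0.0, -102.8]
contact_force: [-0.1, -0.3, -2.5]
gripper_width: 0.0199
gripper_force: 49.9
```

```bash
python3 - <<'E'
from h import *
c=wcap("w4"); from plant import get_state; s=get_state(); print(s["contact_force"],s["gripper_width"],s["moment"])
t=s["tcp_pos"]
for n,X in dict(screw=[.607,.04,.051],tip=[t[0],t[1],t[2]-.1545]).items(): print(n,wpix(c,np.array(X)))
u0,v0=[int(a) for a in wpix(c,np.array([.607,.04,.07]))]
im=c["image"][v0-60:v0+60,u0-80:u0+80,::-1]; print("origin",u0-80,v0-60)
im=cv2.resize(im,(800,600),interpolation=cv2.INTER_CUBIC); cv2.imwrite("pics/w4.png",np.clip(im*1.5,0,255).astype(np.uint8))
E
```

```text
7.9167 [0.6068 0.0389 0.2356] [ 1.7997e+02 -3.0000e-02 -1.0281e+02] [ 22.  15.  -9.   0. -66. -35.]
[-0.79030523  0.05133044 -1.9795958 ] 0.019965447913036984 [ 0.02738182  0.04865655 -0.03748436]
screw (np.float64(255.9800090258433), np.float64(178.82589730416328))
tip (np.float64(255.66056875242822), np.float64(185.11811725763755))
origin 176 123
```

View pics/w4.png

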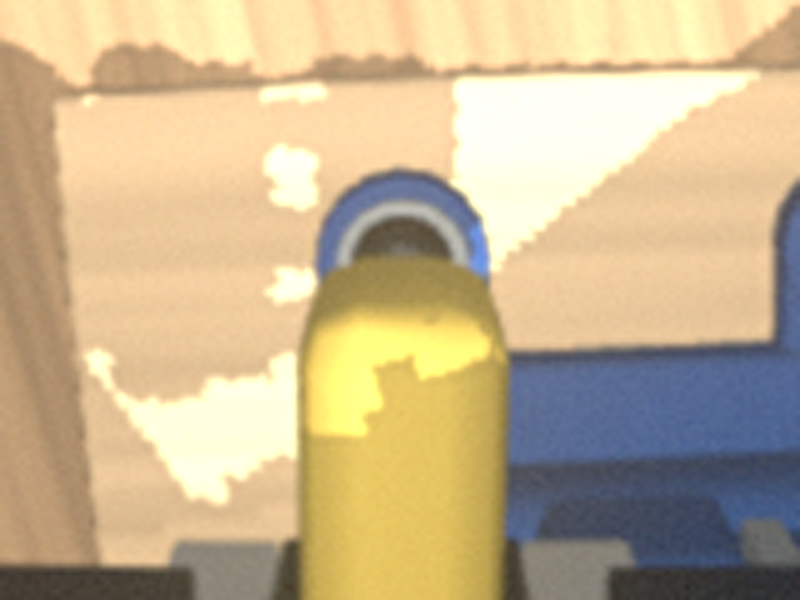

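The view shows the handle centred at x≈402, with the screw's visible rim also centred at x≈402, so lateral alignment is good; the tip is hidden by the handle. I descend towards the mouth.

Emit:
apply_moves(targets=[{"dp":[0,0.001,-0.008],"yaw":0},{"dp":[0,0.001,-0.015],"yaw":0},{"dp":[0,0.001,-0.021],"yaw":0},{"dp":[0,0.001,-0.025],"yaw":0},{"dp":[0,0.001,-0.027],"yaw":0},{"dp":[0,0.001,-0.027],"yaw":0}])

```text
time_s: 8.47
tcp_pos: [0.607, 0.0407, 0.2078]
eef_rot: [179.9, -0.0, -102.8]
contact_force: [-0.6, 0.6, -2.8]
gripper_width: 0.0198
gripper_force: 49.9
```

Emit:
apply_moves(targets=[{"dp":[0,0,-0.0005],"yaw":0},{"dp":[0,0,-0.001],"yaw":0},{"dp":[0,0,-0.0015],"yaw":0},{"dp":[0,0,-0.002],"yaw":0},{"dp":[0,0,-0.0025],"yaw":0},{"dp":[0,0,-0.003],"yaw":0}])

```text
time_s: 8.97
tcp_pos: [0.6074, 0.0409, 0.2056]
eef_rot: [-180.0, 0.0, -102.8]
contact_force: [0.5, -0.5, -3.1]
gripper_width: 0.0197
gripper_force: 49.9
```

Emit:
apply_moves(targets=[{"dp":[0,0,-0.0005],"yaw":0},{"dp":[0,0,-0.001],"yaw":0},{"dp":[0,0,-0.0015],"yaw":0},{"dp":[0,0,-0.002],"yaw":0},{"dp":[0,0,-0.002],"yaw":0}])

```text
time_s: 9.38
tcp_pos: [0.6073, 0.0408, 0.2035]
eef_rot: [180.0, -0.0, -102.8]
contact_force: [0.7, -0.7, -2.5]
gripper_width: 0.0198
gripper_force: 49.9
```

Emit:
apply_moves(targets=[{"dp":[0,0,-0.0005],"yaw":0},{"dp":[0,0,-0.001],"yaw":0},{"dp":[0,0,-0.0015],"yaw":0},{"dp":[0,0,-0.0015],"yaw":0}])

```text
time_s: 9.72
tcp_pos: [0.6073, 0.0408, 0.202]
eef_rot: [180.0, -0.0, -102.8]
contact_force: [-0.3, 0.3, -2.3]
gripper_width: 0.0198
gripper_force: 49.9
```

Tip is ~3.5 mm below the top, still free. I continue gently.

Emit:
apply_moves(targets=[{"dp":[0,0,-0.0005],"yaw":0},{"dp":[0,0,-0.001],"yaw":0},{"dp":[0,0,-0.001],"yaw":0}])

```text
time_s: 9.97
tcp_pos: [0.6073, 0.0407, 0.201]
eef_rot: [180.0, -0.0, -102.8]
contact_force: [-0.9, -0.9, -2.2]
gripper_width: 0.0198
gripper_force: 49.9
```

Emit:
apply_moves(targets=[{"dp":[0,0,-0.0005],"yaw":0},{"dp":[0,0,-0.001],"yaw":0},{"dp":[0,0,-0.001],"yaw":0}])

```text
time_s: 10.22
tcp_pos: [0.6073, 0.0408, 0.2]
eef_rot: [180.0, -0.0, -102.8]
contact_force: [-0.3, -0.8, -1.6]
gripper_width: 0.0198
gripper_force: 49.9
```

Emit:
apply_moves(targets=[{"dp":[0,0,-0.0005],"yaw":0},{"dp":[0,0,-0.001],"yaw":0},{"dp":[0,0,-0.001],"yaw":0}])

```text
time_s: 10.47
tcp_pos: [0.6073, 0.0408, 0.199]
eef_rot: [180.0, -0.0, -102.8]
contact_force: [-0.2, -1.6, -2.4]
gripper_width: 0.0194
gripper_force: 49.9
```

Emit:
apply_moves(targets=[{"dp":[0,0,-0.0005],"yaw":0},{"dp":[0,0,-0.001],"yaw":0},{"dp":[0,0,-0.001],"yaw":0}])

```text
time_s: 10.72
tcp_pos: [0.6073, 0.0408, 0.198]
eef_rot: [180.0, -0.0, -102.8]
contact_force: [-1.0, -1.0, -2.7]
gripper_width: 0.0195
gripper_force: 49.9
```

Emit:
apply_moves(targets=[{"dp":[0,0,-0.0005],"yaw":0},{"dp":[0,0,-0.001],"yaw":0},{"dp":[0,0,-0.001],"yaw":0}])

```text
time_s: 10.97
tcp_pos: [0.6073, 0.0408, 0.197]
eef_rot: [180.0, -0.0, -102.8]
contact_force: [-0.8, -0.9, -2.2]
gripper_width: 0.0199
gripper_force: 49.9
```

Emit:
apply_moves(targets=[{"dp":[0,0,-0.0005],"yaw":0},{"dp":[0,0,-0.001],"yaw":0},{"dp":[0,0,-0.001],"yaw":0}])

```text
time_s: 11.22
tcp_pos: [0.6074, 0.0409, 0.1965]
eef_rot: [-180.0, 0.0, -102.8]
contact_force: [-1.3, -1.4, 1.6]
gripper_width: 0.0197
gripper_force: 49.9
```

Emit:
apply_moves(targets=[{"dp":[0,0,-0.0005],"yaw":0},{"dp":[0,0,-0.0005],"yaw":0},{"dp":[0,0,-0.0005],"yaw":0}])

```text
time_s: 11.47
tcp_pos: [0.6075, 0.0408, 0.1964]
eef_rot: [-180.0, 0.0, -102.8]
contact_force: [-1.8, -1.0, 5.9]
gripper_width: 0.0196
gripper_force: 49.9
```

```bash
python3 -c "
from plant import get_state;s=get_state();print(s['tcp_pos'],s['contact_force'],s['moment'],s['eef_rot'])"
```

```text
[0.60750732 0.0408457  0.19642647] [-1.82562897 -0.97391546  5.933849  ] [-0.57171669  1.23386666  0.00510234] [-1.79950634e+02  1.00383032e-02 -1.02755019e+02]
```

Floor contact is felt (8 N up at TCP z 0.1964, tip ≈ -9 to -10 mm). I turn slowly first, below the 0.2 rad/s limit.

Emit:
apply_moves(targets=[{"dp":[0,0,0],"yaw":-0.7},{"dp":[0,0,0],"yaw":-1.4},{"dp":[0,0,0],"yaw":-2.1},{"dp":[0,0,0],"yaw":-2.8},{"dp":[0,0,0],"yaw":-3.5},{"dp":[0,0,0],"yaw":-4.2}], squeeze=60)

```text
time_s: 11.97
tcp_pos: [0.6075, 0.0407, 0.1964]
eef_rot: [-179.9, 0.0, -107.0]
contact_force: [-2.6, -1.5, 5.0]
gripper_width: 0.0197
gripper_force: 59.9
```

```bash
python3 -c "
from plant import get_state;s=get_state();print(s['tcp_pos'],s['contact_force'],s['moment'],s['eef_rot'],s['gripper_width'])"
```

```text
[0.60754692 0.04073686 0.19643656] [-2.58072486 -1.48820321  5.04388028] [-0.82392611  1.14650516  0.05895044] [-1.79945618e+02  5.33133378e-03 -1.06985272e+02] 0.019695598974945456
```

Emit:
apply_moves(targets=[{"dp":[0,0,0],"yaw":-0.7},{"dp":[0,0,0],"yaw":-1.4},{"dp":[0,0,0],"yaw":-2.1},{"dp":[0,0,0],"yaw":-2.8},{"dp":[0,0,0],"yaw":-3.5},{"dp":[0,0,0],"yaw":-4.2},{"dp":[0,0,0],"yaw":-4.9},{"dp":[0,0,0],"yaw":-5.6},{"dp":[0,0,0],"yaw":-6.3},{"dp":[0,0,0],"yaw":-7}])

```text
time_s: 12.8
tcp_pos: [0.6076, 0.0406, 0.1964]
eef_rot: [-179.9, -0.0, -114.0]
contact_force: [-1.7, -2.5, 4.9]
gripper_width: 0.0197
gripper_force: 59.9
```

```bash
python3 -c "
from plant import get_state;s=get_state();print(s['tcp_pos'],s['contact_force'],s['moment'],s['eef_rot'],s['gripper_width'])"
```

```text
[0.60758827 0.04055545 0.19641119] [-1.68713487 -2.53240709  4.85753686] [-1.11588619  0.90475027  0.18523109] [-1.79940093e+02 -6.41976849e-03 -1.13980567e+02] 0.019719189555728184
```

Screw is turning at ~0.15 N m as expected, and z is holding. Continue.

Emit:
apply_moves(targets=[{"dp":[0,0,0],"yaw":-2},{"dp":[0,0,0],"yaw":-4},{"dp":[0,0,0],"yaw":-6},{"dp":[0,0,0],"yaw":-8},{"dp":[0,0,0],"yaw":-10},{"dp":[0,0,0],"yaw":-12},{"dp":[0,0,0],"yaw":-14},{"dp":[0,0,0],"yaw":-16},{"dp":[0,0,0],"yaw":-18},{"dp":[0,0,0],"yaw":-20},{"dp":[0,0,0],"yaw":-22},{"dp":[0,0,0],"yaw":-24},{"dp":[0,0,0],"yaw":-26},{"dp":[0,0,0],"yaw":-28},{"dp":[0,0,0],"yaw":-30},{"dp":[0,0,0],"yaw":-32},{"dp":[0,0,0],"yaw":-34}])

```text
time_s: 14.22
tcp_pos: [0.6079, 0.0401, 0.1965]
eef_rot: [-179.9, 0.0, -148.0]
contact_force: [-0.2, -4.8, 3.9]
gripper_width: 0.0197
gripper_force: 59.9
```

```bash
python3 -c "
from plant import get_state;s=get_state();print(s['tcp_pos'],s['contact_force'],s['moment'],s['eef_rot'],s['gripper_width'])"
```

```text
[0.60790738 0.04013136 0.19646073] [-0.24752601 -4.76603938  3.92585161] [-2.27213973  0.13187774  0.1579145 ] [-1.79897613e+02  3.06260006e-02 -1.48039811e+02] 0.019667074301022366
```

Emit:
apply_moves(targets=[{"dp":[0,-0.0003,0],"yaw":-1},{"dp":[0,-0.0006,0],"yaw":-2},{"dp":[0,-0.001,0],"yaw":-3},{"dp":[0,-0.001,0],"yaw":-4},{"dp":[0,-0.001,0],"yaw":-5},{"dp":[0,-0.001,0],"yaw":-6},{"dp":[0,-0.001,0],"yaw":-7},{"dp":[0,-0.001,0],"yaw":-8}])

```text
time_s: 14.88
tcp_pos: [0.6079, 0.0396, 0.1964]
eef_rot: [-179.9, 0.1, -156.0]
contact_force: [-1.0, -3.6, 4.7]
gripper_width: 0.0195
gripper_force: 59.9
```

```bash
cat > st.py <<'E'
from plant import get_state;s=get_state();print(s['time_s'],s['tcp_pos'].round(4),s['contact_force'].round(1),s['moment'].round(2),s['eef_rot'].round(1),s['gripper_width'].round(4))
E
python3 st.py
```

```text
Traceback (most recent call last):
  File "st.py", line 1, in <module>
    from plant import get_state;s=get_state();print(s['time_s'],s['tcp_pos'].round(4),s['contact_force'].round(1),s['moment'].round(2),s['eef_rot'].round(1),s['gripper_width'].round(4))
                                                                                                                                                             ^^^^^^^^^^^^^^^^^^^^^^^^
AttributeError: 'float' object has no attribute 'round'
```

```bash
sed -i "s/s\['gripper_width'\].round(4)/s['gripper_width']/" st.py; python3 st.py
```

```text
14.8833 [0.6079 0.0396 0.1964] [-1.  -3.6  4.7] [-1.86  0.23  0.19] [-1.799e+02  1.000e-01 -1.560e+02] 0.019498406866393946
```

Emit:
apply_moves(targets=[{"dp":[0,-0.0003,0],"yaw":-1},{"dp":[0,-0.0006,0],"yaw":-2},{"dp":[0,-0.001,0],"yaw":-3},{"dp":[0,-0.001,0],"yaw":-4}])

```text
time_s: 15.22
tcp_pos: [0.608, 0.039, 0.1965]
eef_rot: [-180.0, 0.1, -160.0]
contact_force: [-0.3, -1.4, 5.9]
gripper_width: 0.0196
gripper_force: 59.9
```

```bash
python3 st.py
```

```text
15.2167 [0.608  0.039  0.1965] [-0.3 -1.4  5.9] [-0.97  0.38  0.17] [-1.8e+02  1.0e-01 -1.6e+02] 0.019554023828647144
```

Emit:
apply_moves(targets=[{"dp":[0,-0.0003,0],"yaw":-1},{"dp":[0,-0.0005,0],"yaw":-2},{"dp":[0,-0.0005,0],"yaw":-3},{"dp":[0,-0.0005,0],"yaw":-4}])

```text
time_s: 15.55
tcp_pos: [0.6079, 0.0387, 0.1964]
eef_rot: [180.0, 0.1, -164.0]
contact_force: [-2.1, -1.5, 5.7]
gripper_width: 0.0197
gripper_force: 59.9
```

```bash
python3 st.py
```

```text
15.55 [0.6079 0.0387 0.1964] [-2.1 -1.5  5.7] [-0.67  0.56  0.17] [ 1.80e+02  1.00e-01 -1.64e+02] 0.019725040843100408
```

Emit:
apply_moves(targets=[{"dp":[0,0,0],"yaw":-1},{"dp":[0,0,0],"yaw":-2},{"dp":[0,0,0],"yaw":-3},{"dp":[0,0,0],"yaw":-3}])

```text
time_s: 15.88
tcp_pos: [0.6079, 0.0387, 0.1964]
eef_rot: [180.0, 0.1, -167.0]
contact_force: [-1.2, -1.3, 6.2]
gripper_width: 0.02
gripper_force: 60.0
```

```bash
python3 st.py
```

```text
15.8833 [0.6079 0.0387 0.1964] [-1.2 -1.3  6.2] [-0.72  0.44  0.38] [ 1.80e+02  1.00e-01 -1.67e+02] 0.02004597200634724
```

Emit:
apply_moves(targets=[{"dp":[0,0,0],"yaw":-0.5},{"dp":[0,0,0],"yaw":-0.5},{"dp":[0,0,0],"yaw":-0.5}])

```text
time_s: 16.13
tcp_pos: [0.6079, 0.0387, 0.1964]
eef_rot: [180.0, 0.1, -167.4]
contact_force: [-0.7, -1.2, 6.1]
gripper_width: 0.0196
gripper_force: 60.0
```

```bash
python3 st.py
```

```text
16.1333 [0.6079 0.0387 0.1964] [-0.7 -1.2  6.1] [-0.75  0.46  0.4 ] [ 1.800e+02  1.000e-01 -1.674e+02] 0.01963511091628616
```

Emit:
apply_moves(targets=[{"dp":[0,0,0],"yaw":-0.5},{"dp":[0,0,0],"yaw":-0.5},{"dp":[0,0,0],"yaw":-0.5}])

```text
time_s: 16.38
tcp_pos: [0.6079, 0.0387, 0.1964]
eef_rot: [180.0, 0.1, -167.9]
contact_force: [-1.0, -1.4, 6.9]
gripper_width: 0.0198
gripper_force: 60.0
```

```bash
python3 st.py
```

```text
16.3833 [0.6079 0.0387 0.1964] [-1.  -1.4  6.9] [-0.77  0.48  0.46] [ 1.800e+02  1.000e-01 -1.679e+02] 0.019783874888710952
```

0.46 N m: tight. Back off to mid-play, then draw out.

Emit:
apply_moves(targets=[{"dp":[0,0,0],"yaw":1},{"dp":[0,0,0],"yaw":2},{"dp":[0,0,0],"yaw":3},{"dp":[0,0,0],"yaw":4},{"dp":[0,0,0],"yaw":5},{"dp":[0,0,0],"yaw":6},{"dp":[0,0,0],"yaw":6}])

```text
time_s: 16.97
tcp_pos: [0.608, 0.0388, 0.1965]
eef_rot: [180.0, 0.1, -161.9]
contact_force: [-0.6, -1.2, 5.9]
gripper_width: 0.0198
gripper_force: 59.9
```

```bash
python3 st.py
```

```text
16.9667 [0.608  0.0388 0.1965] [-0.6 -1.2  5.9] [-0.61  0.48 -0.  ] [ 1.800e+02  1.000e-01 -1.619e+02] 0.019761484182444552
```

Emit:
apply_moves(targets=[{"dp":[0,0,0.001],"yaw":0},{"dp":[0,0,0.002],"yaw":0},{"dp":[0,0,0.003],"yaw":0},{"dp":[0,0,0.004],"yaw":0},{"dp":[0,0,0.005],"yaw":0},{"dp":[0,0,0.0065],"yaw":0},{"dp":[0,0,0.008],"yaw":0},{"dp":[0,0,0.01],"yaw":0},{"dp":[0,0,0.012],"yaw":0},{"dp":[0,0,0.015],"yaw":0},{"dp":[0,0,0.03],"yaw":0},{"dp":[0,0,0.06],"yaw":0},{"dp":[0,0,0.09],"yaw":0},{"dp":[0,0,0.1],"yaw":0}])

```text
time_s: 18.13
tcp_pos: [0.6089, 0.0383, 0.3009]
eef_rot: [-179.9, 0.4, -161.9]
contact_force: [1.0, -0.1, -1.1]
gripper_width: 0.0194
gripper_force: 59.9
```

```bash
python3 - <<'E'
from h import *
exec(open("st.py").read())
c=wcap("w5"); cv2.imwrite("pics/w5.png",cv2.resize(c["image"][:,:,::-1],(640,480)))
from plant import cams
s=cams.capture("scene"); k=.64
u,v=int(430*k),int(290*k); cv2.imwrite("pics/s5.png",cv2.resize(s["image"][v-90:v+60,u-100:u+100,::-1],(800,600),interpolation=cv2.INTER_CUBIC)); print("org",u-100,v-90); np.savez("s5.npz",**s)
E
```

```text
18.1333 [0.6089 0.0383 0.3009] [ 1.  -0.1 -1.1] [ 0.01 -0.33  0.01] [-179.9    0.4 -161.9] 0.01939646136434777
18.1333 [0.6089 0.0383 0.3009] [-179.93    0.36 -161.94] [ 22.  13.  -4.   0. -73. -94.]
org 175 95
```

View pics/s5.png

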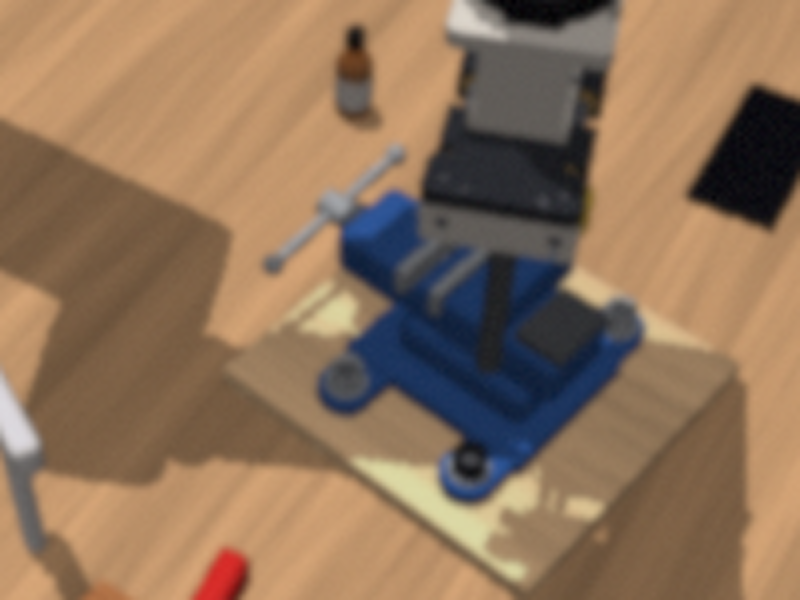

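The crop shows the key out of the socket and still in the gripper, with its tip at about (488,370) in the crop. I compare this with the expected tip pixel to check for tilt.

```bash
python3 - <<'E'
from h import *
s=dict(np.load("s5.npz"))
def pr(X): p=s["R"]@np.array(X)+s["t"]; return ((s["fx"]*p[0]/p[2]+s["cx"]-175)*4,(s["fy"]*p[1]/p[2]+s["cy"]-95)*4)
for z in(.1464,.19,.24): print(z,pr([.6089,.0383,z]))
print("screw top",pr([.607,.040,.051]))
p=s["R"]@np.array([.6089,.0383,.15])+s["t"]; print("px/m",s["fx"]/p[2]*4)
g=s["image"][95:245,175:375].astype(int).sum(2)
for v in range(70,96,3): row=g[v]; us=[u for u in range(112,134) if row[u]<150 and s["image"][95+v,175+u,2]<60]; print(v*4,[us[0]*4,us[-1]*4+3] if us else None)
E
```

```text
0.1464 (np.float64(483.18821981714336), np.float64(364.45680235604095))
0.19 (np.float64(489.76482106326034), np.float64(319.55150142543107))
0.24 (np.float64(497.91922376750335), np.float64(263.87290793314617))
screw top (np.float64(468.98748813249426), np.float64(449.5870402784759))
px/m 1596.3024265062954
280 [488, 511]
292 [484, 511]
304 [484, 511]
316 [484, 511]
328 [476, 535]
340 [468, 535]
352 [476, 507]
364 [476, 515]
376 [520, 535]
```

Emit:
apply_moves(targets=[{"dp":[-0.03,-0.02,0],"yaw":6},{"dp":[-0.06,-0.04,0],"yaw":12},{"dp":[-0.09,-0.06,0],"yaw":18},{"dp":[-0.12,-0.085,0],"yaw":24},{"dp":[-0.125,-0.12,0],"yaw":30},{"dp":[-0.125,-0.15,0],"yaw":36},{"dp":[-0.125,-0.18,0],"yaw":42},{"dp":[-0.125,-0.21,0],"yaw":48},{"dp":[-0.125,-0.235,-0.01],"yaw":54},{"dp":[-0.125,-0.245,-0.03],"yaw":57},{"dp":[-0.125,-0.245,-0.05],"yaw":57},{"dp":[-0.125,-0.245,-0.065],"yaw":57},{"dp":[-0.125,-0.245,-0.065],"yaw":57},{"dp":[-0.125,-0.245,-0.065],"yaw":57}])

```text
time_s: 19.4
tcp_pos: [0.4812, -0.2066, 0.2289]
eef_rot: [179.8, -0.0, -105.0]
contact_force: [0.6, 0.5, -2.1]
gripper_width: 0.0197
gripper_force: 59.9
```

```bash
python3 - <<'E'
from h import *
exec(open("st.py").read())
from plant import cams
c=cams.capture("scene")
def pr(X): p=c["R"]@np.array(X)+c["t"]; return np.array([c["fx"]*p[0]/p[2]+c["cx"],c["fy"]*p[1]/p[2]+c["cy"]])
t=s["tcp_pos"]
u,v=pr([.484,-.2065,.08]).astype(int); o=np.array([u-60,v-45]); cv2.imwrite("pics/s6.png",cv2.resize(c["image"][v-45:v+45,u-60:u+60,::-1],(800,600),interpolation=cv2.INTER_CUBIC)); f=800/120
for n,X in dict(tip=[t[0],t[1],t[2]-.1545],hole=[.484,-.2065,.05],shaft10=[t[0],t[1],t[2]-.06]).items(): print(n,(pr(X)-o)*f)
print("px per m x,y",(pr([.494,-.2065,.05])-pr([.484,-.2065,.05]))*f/10,(pr([.484,-.1965,.05])-pr([.484,-.2065,.05]))*f/10)
E
```

```text
19.4 [ 0.4812 -0.2066  0.2289] [ 0.6  0.5 -2.1] [ 0.03 -0.06  0.01] [ 179.8   -0.  -105. ] 0.019654047585114586
tip [397.82740708 305.00693637]
hole [410.79427246 340.94892736]
shaft10 [369.08696753 165.73135073]
px per m x,y [2.18199442 1.26324422] [ 1.5831534 -2.0217072]
```

View pics/s6.png

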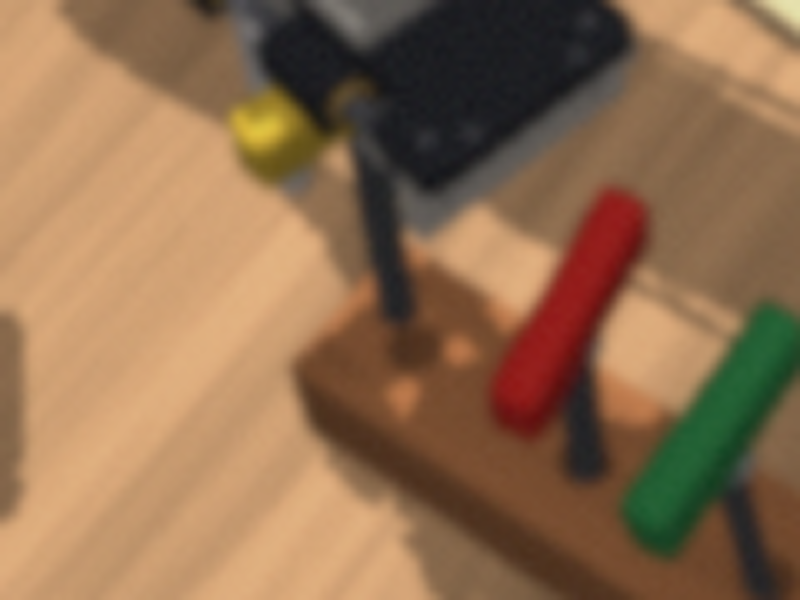

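The crop shows the key tip at (397,315) and the empty hole at (413,350). Both are offset ~+9 px from prediction in the same way, so there's no tilt and only a +3 mm x correction is needed. I lower.

Emit:
apply_moves(targets=[{"dp":[0.003,0,-0.006],"yaw":0},{"dp":[0.003,0,-0.012],"yaw":0},{"dp":[0.003,0,-0.017],"yaw":0},{"dp":[0.003,0,-0.02],"yaw":0},{"dp":[0.003,0,-0.022],"yaw":0},{"dp":[0.003,0,-0.024],"yaw":0},{"dp":[0.003,0,-0.026],"yaw":0},{"dp":[0.003,0,-0.028],"yaw":0}])

```text
time_s: 20.12
tcp_pos: [0.4854, -0.2067, 0.2026]
eef_rot: [-180.0, 0.0, -105.0]
contact_force: [0.1, -0.7, -2.4]
gripper_width: 0.0194
gripper_force: 59.9
```

Emit:
apply_moves(targets=[{"dp":[0,0,-0.002],"yaw":0},{"dp":[0,0,-0.004],"yaw":0},{"dp":[0,0,-0.006],"yaw":0}])

```text
time_s: 20.37
tcp_pos: [0.4854, -0.2067, 0.1964]
eef_rot: [-180.0, 0.0, -105.0]
contact_force: [0.4, -0.4, -2.9]
gripper_width: 0.0192
gripper_force: 59.9
```

Emit:
apply_moves(targets=[{"dp":[-0.001,0,-0.004],"yaw":0},{"dp":[-0.001,0,-0.009],"yaw":0},{"dp":[-0.001,0,-0.014],"yaw":0},{"dp":[-0.001,0,-0.019],"yaw":0},{"dp":[-0.001,0,-0.024],"yaw":0},{"dp":[-0.001,0,-0.028],"yaw":0},{"dp":[-0.001,0,-0.031],"yaw":0},{"dp":[-0.001,0,-0.033],"yaw":0}])

```text
time_s: 21.03
tcp_pos: [0.4842, -0.2066, 0.163]
eef_rot: [180.0, -0.0, -105.0]
contact_force: [-0.2, 0.9, -3.1]
gripper_width: 0.0199
gripper_force: 59.9
```

Emit:
apply_moves(targets=[{"dp":[0,0,-0.001],"yaw":0},{"dp":[0,0,-0.002],"yaw":0},{"dp":[0,0,-0.0025],"yaw":0}])

```text
time_s: 21.28
tcp_pos: [0.4846, -0.2068, 0.1615]
eef_rot: [-180.0, -0.0, -105.0]
contact_force: [-1.4, 0.3, 2.9]
gripper_width: 0.0197
gripper_force: 59.9
```

Bottom felt. Release with a modest opening, then rise.

Emit:
apply_moves(targets=[{"dp":[0,0,0],"yaw":0},{"dp":[0,0,0],"yaw":0},{"dp":[0,0,0],"yaw":0},{"dp":[0,0,0],"yaw":0},{"dp":[0,0,0],"yaw":0},{"dp":[0,0,0],"yaw":0},{"dp":[0,0,0.01],"yaw":0},{"dp":[0,0,0.03],"yaw":0},{"dp":[0,0,0.06],"yaw":0},{"dp":[0,0,0.1],"yaw":0},{"dp":[0,0,0.14],"yaw":0},{"dp":[0,0,0.16],"yaw":0},{"dp":[0,0,0.16],"yaw":0},{"dp":[0,0,0.16],"yaw":0},{"dp":[0,0,0.16],"yaw":0}], grip=0.1)

```text
time_s: 22.53
tcp_pos: [0.4839, -0.2065, 0.321]
eef_rot: [180.0, 0.0, -105.0]
contact_force: [-0.5, 0.3, -0.8]
gripper_width: 0.0392
gripper_force: 0.0
```

```bash
python3 - <<'E'
from h import *
exec(open("st.py").read())
from plant import cams
c=wcap("w7"); cv2.imwrite("pics/w7.png",cv2.resize(c["image"][:,:,::-1],(800,600)))
E
```

```text
22.5333 [ 0.4839 -0.2065  0.321 ] [-0.5  0.3 -0.8] [ 0.02  0.16 -0.  ] [ 180.    0. -105.] 0.03924856111559204
22.5333 [ 0.4839 -0.2065  0.321 ] [ 1.7998e+02  2.0000e-02 -1.0498e+02] [ -2.   4. -11.  -0. -75. -13.]
```

View pics/w7.png

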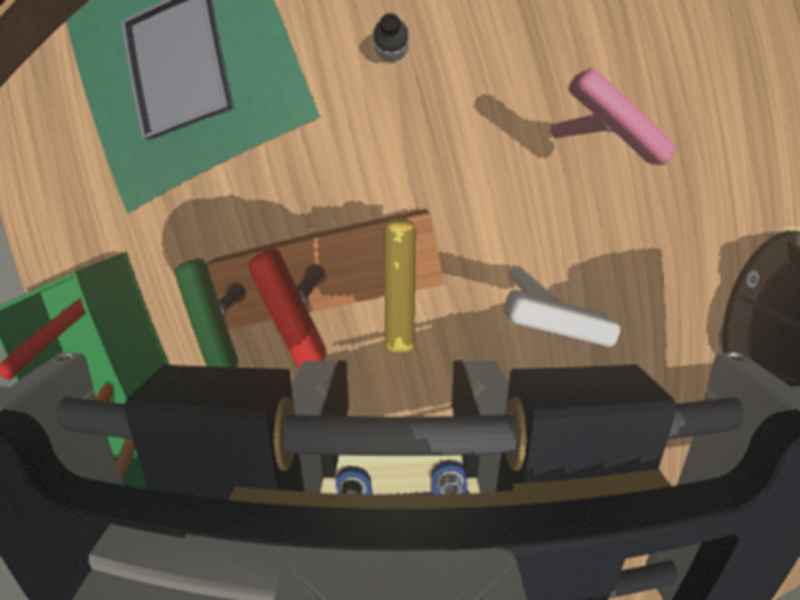

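The yellow key stands in its own hole again, handle (400,225)–(400,348), and everything else in view is where it was. I hand in.

```bash
python3 -c "
from plant import r;print(r.close_job())"
```

```text
the job is handed in; nothing more can be done
None
```

I tightened the black screw to its stop, reading 0.46 N m with the key fully home, and stood the yellow key back in its own hole. The job is handed in at about 22.5 s of the 64 s allowed; no verdict came back.

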